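# Snap the bombilla into its spring clips

### The arm

A 6-joint arm with a two-finger parallel gripper is mounted at the origin on the work surface. World frame = base frame: x ahead of the robot, y to its left, z up, the work surface at z = 0. Lengths are in mm, angles in rad, forces in N, time in s.
With the tool pointing down it reaches from about 275 to 750 mm from the base axis. Payload 10.2 kg.
Tool frame: the origin (TCP) lies on the centre line of the jaws, within the pads' length; the fingertips stand 8 mm ahead of it and the grasp point (between the pads) lies 11 mm behind it; x points along the fingers, y is the direction in which the jaws open and shut, and the axes are right-handed (so a half turn about x gives the same grasp; the last joint's range is limited). The gripper opens to 85 mm and grips with 20 to 120 N. Pads are 22 mm wide; open, the fingers measure 114 mm over their backs; the gripper's body (76 mm by 85 mm) begins 54 mm behind the grasp point. The pads swing forward as they close: fully open they stand 13 mm farther back than shut.
Start: joints at [-1.371, 0.313, 1.498, -0, 1.331, -0.223], TCP at [215.404, -478.782, 239.294] pointing down, gripper open.
Joint ranges: [-2.94, 2.94], [-0.97, 2.17], [0.19, 2.56], [-1.23, 4.37], [0.02, 3.11], [-2.88, 2.88]. Speed limits (rad/s): [2.39, 2.39, 3.01, 3.14, 3.14, 3.14].

### API

Orientations are given as a unit quaternion [w, x, y, z].
In Python, from rig import ctrl, vision, workorder gives the robot as it stands. The module is installed in compiled form; this text tells all that it offers.
- The arm moves only by the shell command python3 -m jog 'ROWS' [OPENING] [FORCE]. ROWS is JSON, a list that holds one entry, the list of rows, each a list of 6 numbers: the shift along the tool's x, y, z in m, then the turn, a rotation vector about the tool's x, y, z in rad. A call has 1 to 12 rows; each row shifts and turns the commanded pose from where the row before left it, along the tool's axes as they then stand; what a row does not reach is not made up. A row lasts 1/8 s, in which the tool goes at most 62.5 mm and 10.7 degrees, less where a joint would pass 70% of its speed; a pose out of reach is approached as far as the arm can. A call is refused whole if a number of a shift passes 0.0625 or a number of a turn 0.188, either way. A call with a gripper value outside its range is refused whole. OPENING is the closure in counts, from 0 (fully open) to 255 (shut), set as the call begins (- or left out, the last holds). The fingers move at their own pace and stop on an object; FORCE is the grip in N (left out, the last holds). Time passes only in rows, so rows that do not move let the fingers close. It gives the time, the measured TCP pose, the force and the opening at its end, in the units of the state.
- ctrl.sense(): the state, without advancing time (a new reading comes with each control period).
- vision.capture(name): name is "scene" or "top" or "wrist"; returns a dict with "image" (400x640x3 uint8, red, green, blue), "mtx" (3x3 intrinsics, pixels), "R" (3x3) and "t" (3): a world point X has camera coordinates R X + t; the wrist camera has in their place "hand_eye" (4x4, takes a point from camera to tool coordinates, whose origin is the TCP and whose axes are the tool frame's). Camera axes: x right, y down, z forward; pixel columns grow to the right and rows downward; lengths in mm; the calibration is good to about 2 mm. A picture is of the moment at which its call begins: read the wrist's pose just before it. There is no depth.
- workorder.finish_job(): hands the job in, once; it reports no verdict.
The state is a dict: "time_s": time; "joints": joint angles; "dq": joint speeds; "tau": joint torques, N m; "eef_pos": TCP position; "ee_rot": TCP orientation; "force": force on the tool from outside, world axes, zero at the start; "wrist_torque": the same for the moment, N m; "grip_width": opening from 0.0 (shut) to 1.0 (fully open).
Only numpy, scipy, OpenCV 4.12 (cv2) and the standard library are available. Lean on these libraries where they do the work, as an engineer would, in place of code of your own. Each camera call takes 0.05 s, during which the arm holds its last target.

### The job

Take the steel bombilla (the metal drinking straw) off its bamboo rest, lay it across the two blue spring clips of the grey rack, roughly centred, and press it down until both clips have snapped shut over the tube and it sits fully home; either way round will do. Then let go, and leave the cup with its coaster, the canister and the flask where they stand.

Things in the scene. Friction and masses are not known exactly. Their poses are not given: they have to be found in the camera images.
- bombilla: loose stainless steel drinking tube, straight and round, 10 mm in diameter, about 45 g, 211 mm long, with a filter bulb 20 mm in diameter on the last 29 mm at its -x end. Origin on the tube axis at mid length (bare tube from x = -77 to +105 mm); x axis along the tube, from bulb to mouthpiece. Starts level on the rest, axis 40 mm above the shelf surface. It may roll: y and z axes mean nothing.
- rest: bamboo rest, fixed: base 100 x 50 x 8 mm with two notched uprights 10 mm thick at x = -38 and +38 mm, 34 mm wide and 40 mm high in all; the tube lies along x in the notches, 35 mm up, between cheeks 5 mm high. 66 mm are free between the uprights. Origin at the centre of the underside.
- rack: clip rack, fixed on the shelf: grey base 130 x 46 x 8 mm with two blue spring clips, each 14 mm long, at x = -45 and +45 mm (76 mm free between them). A clip is two sprung jaws that part sideways (y): a flared mouth about 28 mm wide, 60 mm up, narrows to a 6 mm neck 50 mm up; the tube's seat lies below. Origin at the centre of the underside; x along the line of the clips, z up.
- rack_seat (a point): where the axis of a fully seated tube lies, midway between the clips, 45 mm above the rack's underside; axes as the rack's (x along the seated tube, z up). A centred tube touches the jaws with its axis about 10 mm above this point, meets a rising resistance (peak 10 to 15 N, both clips together), and about 5 mm above it gives way and snaps down home.
- cup: bystander: open green ceramic mate cup, 86 mm in diameter, 85 mm high, standing on the coaster; origin at the centre of its underside
- coaster: bystander: square bamboo coaster 100 x 100 x 10 mm, loose, under the cup; origin at the centre of its underside
- canister: bystander: closed aluminium canister, 94 mm in diameter, 136 mm high; origin at the centre of its underside
- flask: bystander: grey plastic flask, 87 mm in diameter, 225 mm high; origin at the centre of its underside
There are look-alikes about, which are no part of the job. What is meant by the bombilla is not green, pink or red, and is the smaller of those in its own colour.

How it is judged (in metres and radians):
At the end, for the whole second after the job is handed in: The bombilla lies snapped home in both clips and at rest: its middle within 2.5 mm in height and 3 mm sideways of the seat point and within 22 mm along the rack, its axis within 0.05 rad of the rack's, either way round (z of bombilla in the frame of rack_seat between -0.0025 and 0.0025 m and y of bombilla in the frame of rack_seat between -0.003 and 0.003 m and x of bombilla in the frame of rack_seat between -0.022 and 0.022 m and angle between the x axis of bombilla and the x axis of rack_seat, either way round below 0.05 rad and linear speed of bombilla below 0.02 m/s); the robot touches nothing.
It fails at once if the cup was shifted more than 30 mm or tipped (distance of cup from where it was at the start of the episode above 0.03 m or angle between cup's own z axis and vertical above 0.35 rad).
It fails at once if the coaster was shifted more than 30 mm (distance of coaster from where it was at the start of the episode above 0.03 m).
It fails at once if the canister was shifted more than 30 mm or tipped (distance of canister from where it was at the start of the episode above 0.03 m or angle between canister's own z axis and vertical above 0.35 rad).
It fails at once if the flask was shifted more than 30 mm or tipped (distance of flask from where it was at the start of the episode above 0.03 m or angle between flask's own z axis and vertical above 0.35 rad).
It also fails if it takes over 48 s, if anything falls off the work surface, if the arm or the gripper's body presses on something with over 40 N, if the wrist force passes 120 N, or if a joint passes its speed limit or range.

## Working session

There is one attempt and no reset: what is moved stays moved. The work goes in short steps, Python scripts to look and compute and a shell command to move; the robot and the scene stay as the last step left them, time stands still between calls to the robot, and variables do not carry over. Pictures are saved under pics/ and viewed, and the job is handed in when it is done.

```bash
mkdir -p pics; python3 - <<'E'
from rig import ctrl, vision
import cv2, pickle
s=ctrl.sense(); print(s)
d={}
for n in("scene","top","wrist"):
    c=vision.capture(n); d[n]=c; cv2.imwrite(f"pics/{n}0.png",c["image"][:,:,::-1])
    print(n,{k:v for k,v in c.items() if k!="image"})
d['s']=s
pickle.dump(d,open("d0.pkl","wb"))
E
```

```text
{'time_s': 0.0, 'joints': array([-1.37143622e+00,  3.13466957e-01,  1.49842425e+00,  5.14321795e-06,
        1.33102358e+00, -2.23386487e-01]), 'dq': array([-1.19169266e-03,  1.85428197e-03, -4.37975100e-05,  3.70122945e-04,
       -9.19400903e-05,  4.94738973e-04]), 'tau': array([-5.87933046e-04, -4.12262821e+01, -2.59741312e+01, -2.52825512e-04,
        4.12146954e-03,  9.47549154e-06]), 'eef_pos': array([ 215.33645099, -478.53528047,  238.73122944]), 'ee_rot': array([ 0.14788516,  0.69137653,  0.14881994, -0.69136177]), 'force': array([-0.04144084,  0.00243179,  0.74308978]), 'wrist_torque': array([ 0.01372865, -0.05794793, -0.01568111]), 'grip_width': 1.0067007541937418}
scene {'mtx': array([[501.78872405,   0.        , 317.73000269],
       [  0.        , 501.78872405, 199.0744657 ],
       [  0.        ,   0.        ,   1.        ]]), 'R': array([[ 0.1844027 ,  0.98284543,  0.00324155],
       [ 0.69664384, -0.12837726, -0.70583755],
       [-0.69331307,  0.13241655, -0.70836632]]), 't': array([ -90.29339191, -323.05507622, 1925.173747  ])}
top {'mtx': array([[421.34400733,   0
[... 204 characters left out ...]
9.97769017e-01,  1.81204365e-02, -6.42544822e-02],
       [ 6.42620135e-02, -1.66944299e-04, -9.97933047e-01]]), 't': array([-6.62211917e-01,  5.24697234e+02,  1.20640000e+03])}
wrist {'mtx': array([[351.67355588,   0.        , 317.11552878],
       [  0.        , 351.67355588, 198.25056635],
       [  0.        ,   0.        ,   1.        ]]), 'hand_eye': array([[-2.56281879e-05, -2.95452470e-01,  9.55357440e-01,
        -1.34394769e+02],
       [ 9.99999932e-01, -3.58752836e-04, -8.41216300e-05,
        -1.57801597e-01],
       [ 3.67591134e-04,  9.55357373e-01,  2.95452459e-01,
        -7.50772470e+01],
       [ 0.00000000e+00,  0.00000000e+00,  0.00000000e+00,
         1.00000000e+00]])}
```

View pics/scene0.png

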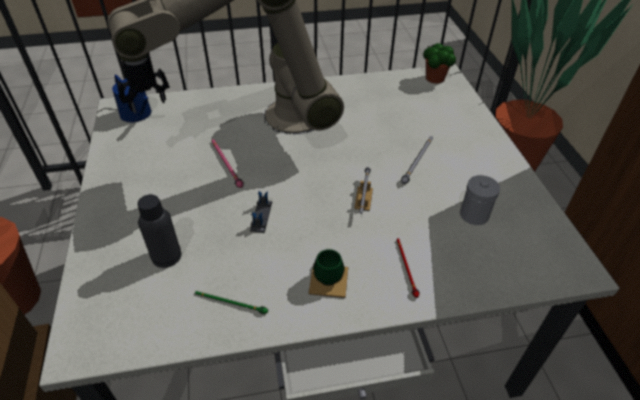

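View pics/top0.png

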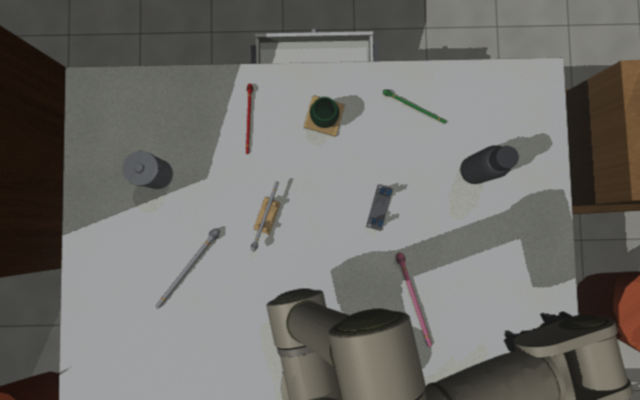

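View pics/wrist0.png

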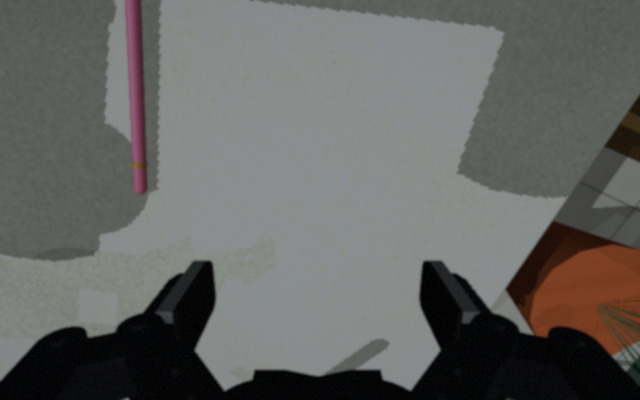

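Candidates in the top view:
- red, (249,118)
- green, (415,106)
- pink, (414,300)
- large grey tube lying on the shelf, (190,268)
- smaller grey tube on the bamboo rest, (266,215), which is my choice

I'll check it in a close crop and measure.

```bash
cat > h.py <<'E'
import numpy as np, cv2, pickle
from scipy.spatial.transform import Rotation as Ro
def toolT(s):
    q=s["ee_rot"]; T=np.eye(4); T[:3,:3]=Ro.from_quat([q[1],q[2],q[3],q[0]]).as_matrix(); T[:3,3]=s["eef_pos"]; return T
def ray(c,uv,s=None):
    uv=np.atleast_2d(np.array(uv,float)); d=np.c_[(uv-c["mtx"][:2,2])/np.diag(c["mtx"])[:2],np.ones(len(uv))]
    if "hand_eye" in c:
        M=toolT(s)@c["hand_eye"]; return M[:3,3],d@M[:3,:3].T
    return -c["R"].T@c["t"],d@c["R"]
def plane(c,uv,z,s=None):
    o,d=ray(c,uv,s); return o+d*((z-o[2])/d[:,2])[:,None]
def tri(c1,u1,c2,u2):
    o,d=ray(c1,u1); p,e=ray(c2,u2); d=d[0]/np.linalg.norm(d);e=e[0]/np.linalg.norm(e)
    ab=np.linalg.lstsq(np.c_[d,-e],p-o,rcond=None)[0]; a=o+ab[0]*d;b=p+ab[1]*e
    return (a+b)/2,np.linalg.norm(a-b)
E
python3 - <<'E'
from h import *
d=pickle.load(open("d0.pkl","rb")); t=d["top"];im=t["image"][:,:,::-1]
a=cv2.resize(im[160:270,150:300],None,fx=5,fy=5,interpolation=cv2.INTER_CUBIC)
b=cv2.resize(im[170:245,350:410],None,fx=6,fy=6,interpolation=cv2.INTER_CUBIC)
cv2.imwrite("pics/crA.png",a);
sc=d["scene"]["image"][:,:,::-1]
c=cv2.resize(sc[155:225,330:450],None,fx=6,fy=6,interpolation=cv2.INTER_CUBIC)
e=cv2.resize(sc[180:240,235:290],None,fx=7,fy=7,interpolation=cv2.INTER_CUBIC)
cv2.imwrite("pics/crC.png",c)
H=450
g=np.zeros((H,760,3),np.uint8); g[:450,:360]=b; g[:420,370:755]=e; cv2.imwrite("pics/crB.png",g)
print(plane(t,[[254,246],[277,183]],40)); print(plane(t,[[213,233],[159,304]],8))
print(plane(t,[[371,228],[388,187]],55))
E
```

```text
[[403.88443993 178.88384284  40.        ]
 [581.89213247 111.73115722  40.        ]]
[[442.59677512 303.00455849   8.        ]
 [241.35981355 458.94835096   8.        ]]
[[ 448.69236237 -151.65135894   55.        ]
 [ 563.16023844 -202.54347747   55.        ]]
```

View pics/crA.png

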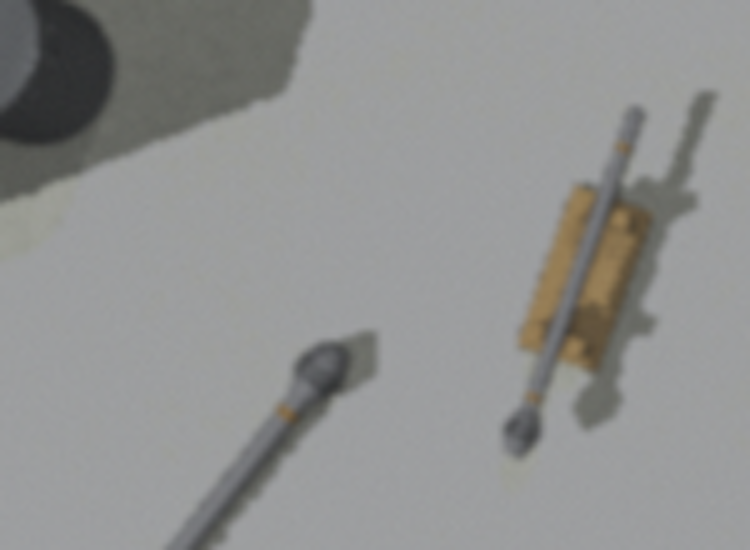

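View pics/crB.png

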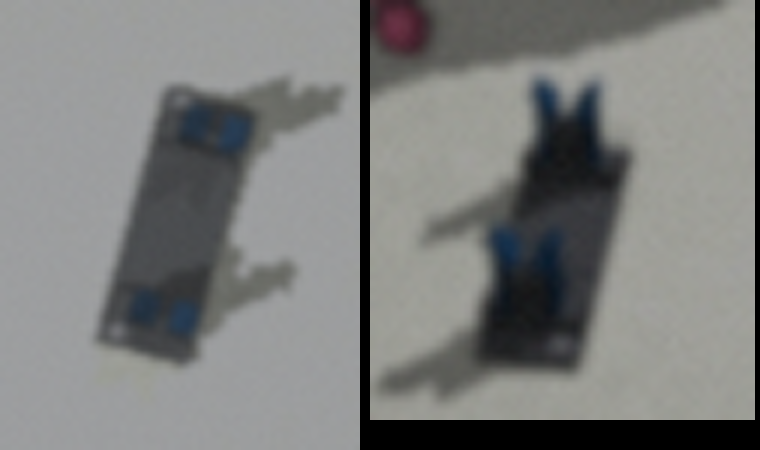

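View pics/crC.png

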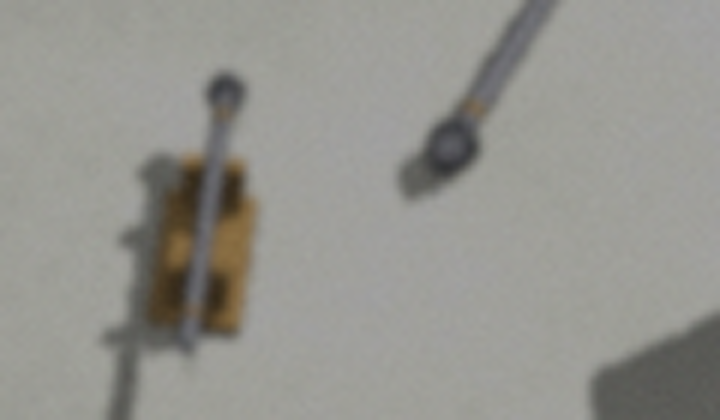

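The crop confirms it. The tube on the rest (bulb near (253,248), tip near (277,182)) is steel-coloured and clearly smaller than the grey one on the shelf. The rack is at about (380,207). Next I'll work out the moves to hover over the rack and then the rest, for closer views.

```bash
cat >> h.py <<'E'
def plan(s,p,ang):
    """target TCP p, tool x down, tool y at world heading ang(or +pi). prints total tool-frame shift and yaw about tool x"""
    T=toolT(s); R=T[:3,:3]
    best=None
    for a in (ang,ang+np.pi):
        y=np.array([np.cos(a),np.sin(a),0]); x=np.array([0,0,-1.]); Rt=np.c_[x,y,np.cross(x,y)]
        rv=Ro.from_matrix(R.T@Rt).as_rotvec()
        print("shift(tool,m)",np.round(R.T@(np.array(p)-T[:3,3])/1000,4),"rotvec",np.round(rv,4))
E
python3 - <<'E'
from h import *
d=pickle.load(open("d0.pkl","rb")); t=d["top"];s=d["s"]
b=plane(t,[[253.4,250.5],[277,181.5]],40);print(b,np.linalg.norm(b[1]-b[0]),b.mean(0))
# rack clip centres: top crop B /6 +(350,170)
cl=np.array([[(198+235)/2,(122+132)/2],[(144+183)/2,(305+318)/2]])/6+[350,170]
r=plane(t,cl,58);print(r,np.linalg.norm(r[1]-r[0]),r.mean(0))
v=r[0]-r[1];ra=np.arctan2(v[1],v[0]);v=b[1]-b[0];ba=np.arctan2(v[1],v[0]);print(ra,ba)
print(np.round(toolT(s),3))
m=r.mean(0); plan(s,[m[0],m[1],170],ra+np.pi/2)
m=b.mean(0); plan(s,[m[0],m[1],170],ba+np.pi/2)
E
```

```text
[[391.24586154 180.68233983  40.        ]
 [586.200588   111.68146922  40.        ]] 206.80538076872594 [488.72322477 146.18190452  40.        ]
[[ 551.20426253 -196.3362379    58.        ]
 [ 465.34812371 -169.20682568   58.        ]] 90.0404441402744 [ 508.27619312 -182.77153179   58.        ]
-0.30605835386547403 -0.3401741147621591
[[-0.00000e+00  4.10000e-01 -9.12000e-01  2.15336e+02]
 [ 1.00000e-03 -9.12000e-01 -4.10000e-01 -4.78535e+02]
 [-1.00000e+00 -1.00000e-03 -0.00000e+00  2.38731e+02]
 [ 0.00000e+00  0.00000e+00  0.00000e+00  1.00000e+00]]
shift(tool,m) [ 0.069  -0.1495 -0.3885] rotvec [-2.4128e+00 -1.7000e-03  2.0000e-04]
shift(tool,m) [ 0.069  -0.1495 -0.3885] rotvec [7.288e-01 2.000e-04 1.300e-03]
shift(tool,m) [ 0.0695 -0.4575 -0.5056] rotvec [-2.3787e+00 -1.7000e-03  3.0000e-04]
shift(tool,m) [ 0.0695 -0.4575 -0.5056] rotvec [7.629e-01 2.000e-04 1.300e-03]
```

```bash
python3 -m jog '[[[0.0086,-0.0187,-0.0486,0,0,0],[0.0086,-0.0187,-0.0486,0,0,0],[0.0086,-0.0187,-0.0486,0,0,0],[0.0086,-0.0187,-0.0486,0,0,0],[0.0086,-0.0187,-0.0486,0,0,0],[0.0086,-0.0187,-0.0486,0,0,0],[0.0086,-0.0187,-0.0486,0,0,0],[0.0086,-0.0187,-0.0486,0,0,0],[0,0,0,0.182,0,0],[0,0,0,0.182,0,0],[0,0,0,0.182,0,0],[0,0,0,0.182,0,0]]]'
python3 -m jog '[[[0,0,0,0,0,0],[0,0,0,0,0,0]]]'
python3 - <<'E'
from rig import ctrl, vision
import cv2, pickle
d={'s':ctrl.sense()}; d['wrist']=vision.capture("wrist"); cv2.imwrite("pics/w1.png",d['wrist']["image"][:,:,::-1])
print(d['s']['eef_pos'],d['s']['joints'],d['s']['time_s'])
pickle.dump(d,open("d1.pkl","wb"))
E
```

```text
time_s: 1.65
eef_pos: [508.5, -182.7, 170.2]
ee_rot: [0.11, -0.698, 0.109, 0.699]
force: [-0.1, 0.0, -0.2]
grip_width: 1.001
time_s: 1.9
eef_pos: [508.5, -182.8, 170.4]
ee_rot: [0.106, -0.699, 0.106, 0.699]
force: [-0.2, -0.8, -0.2]
grip_width: 1.0
[ 508.54773696 -182.79457101  170.39592009] [-5.61970700e-01  4.08901223e-01  1.54941406e+00  6.35180731e-07
  1.18350036e+00  1.31050571e+00] 1.9
```

View pics/w1.png

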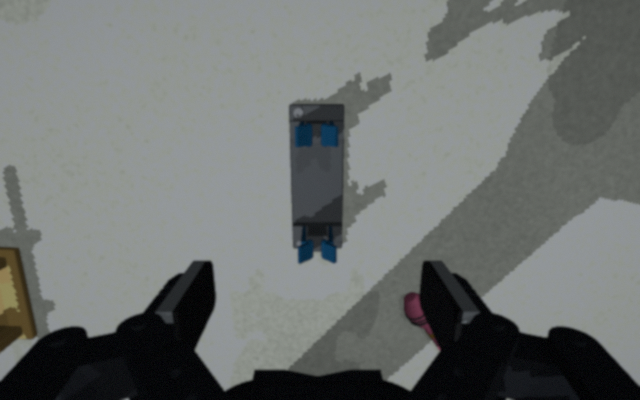

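The wrist view shows the rack upright in the image at about (318,175), with clips near (317,135) and (317,250). I'll enlarge it to measure.

```bash
python3 - <<'E'
from h import *
d=pickle.load(open("d1.pkl","rb")); im=d["wrist"]["image"][:,:,::-1]
a=cv2.resize(im[95:275,270:370],None,fx=3.3,fy=3.3,interpolation=cv2.INTER_CUBIC);cv2.imwrite("pics/w1c.png",a)
hsv=cv2.cvtColor(im.copy(),cv2.COLOR_BGR2HSV)
m=cv2.inRange(hsv,(95,120,40),(125,255,255)); m[:90]=0;m[270:]=0
n,l,st,ce=cv2.connectedComponentsWithStats(m)
for i in range(1,n):
    if st[i,4]>30: print(st[i],ce[i])
E
```

```text
[295 123  18  24 376] [303.31117021 134.82446809]
[321 123  17  24 377] [328.90450928 134.68435013]
[299 238  15  24 259] [305.50579151 249.66409266]
[321 239  15  23 257] [327.94163424 249.6536965 ]
```

View pics/w1c.png

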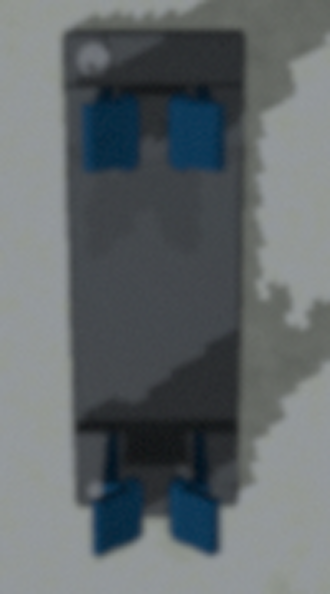

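```bash
python3 - <<'E'
from h import *
d=pickle.load(open("d1.pkl","rb")); w=d["wrist"];s=d["s"]
p=plane(w,[[316.1,134.7],[316.7,249.7]],56,s); v=p[0]-p[1]
print(p,np.linalg.norm(v),p.mean(0),np.arctan2(v[1],v[0]))
p=plane(w,[[290.5,104.8],[344,104.8],[293.5,247.5],[341.5,247.5]],8,s);print(p)
a=p[:2].mean(0);b=p[2:].mean(0);v=a-b;print(np.linalg.norm(v),(a+b)/2,np.arctan2(v[1],v[0]),np.linalg.norm(p[0]-p[1]))
T=toolT(s); print(np.arctan2(T[1,1],T[0,1])-np.pi/2, np.arctan2(T[1,1],T[0,1])+np.pi/2)
b=np.array([[391.2,180.7],[586.2,111.7]]); ba=-.340; plan(s,[b[:,0].mean(),b[:,1].mean(),170],ba+np.pi/2)
E
```

```text
[[ 551.46068486 -195.51226671   56.        ]
 [ 466.91892237 -169.57894793   56.        ]] 88.42989668576823 [ 509.18980361 -182.54560732   56.        ] -0.2976393323494291
[[ 575.22271674 -180.89416529    8.        ]
 [ 562.23242605 -222.58702863    8.        ]
 [ 453.55648616 -142.89897194    8.        ]
 [ 440.37574202 -185.2186685     8.        ]]
127.45889056397418 [ 507.84684274 -182.89970859    8.        ] -0.30012400287336716 43.66969779987529
-3.4432729846956076 -0.3016803311058145
shift(tool,m) [ 0.0004 -0.3082  0.1167] rotvec [-3.1033e+00 -1.0000e-04  3.0000e-04]
shift(tool,m) [ 0.0004 -0.3082  0.1167] rotvec [0.0383 0.0002 0.0001]
```

```bash
python3 -m jog '[[[0,-0.0514,0.0195,0,0,0],[0,-0.0514,0.0195,0,0,0],[0,-0.0514,0.0195,0,0,0],[0,-0.0514,0.0195,0,0,0],[0,-0.0514,0.0195,0,0,0],[0,-0.0514,0.0195,0,0,0],[0,0,0,0.038,0,0],[0,0,0,0,0,0],[0,0,0,0,0,0]]]'
python3 - <<'E'
from rig import ctrl, vision
import cv2, pickle
d={'s':ctrl.sense()}; d['wrist']=vision.capture("wrist"); im=d['wrist']["image"][:,:,::-1]; cv2.imwrite("pics/w2.png",im)
print(d['s']['eef_pos'],d['s']['joints'],d['s']['time_s'],d['s']['force'])
pickle.dump(d,open("d2.pkl","wb"))
E
```

```text
time_s: 3.08
eef_pos: [489.8, 146.0, 170.5]
ee_rot: [0.121, -0.697, 0.121, 0.697]
force: [1.2, 0.5, -0.2]
grip_width: 0.998
[489.7761221  145.95442917 170.48383674] [ 6.00659734e-02  3.48076191e-01  1.63811692e+00 -4.41075257e-05
  1.15542573e+00  1.97346410e+00] 3.075 [ 1.17229623  0.54056455 -0.24272814]
```

View pics/w2.png

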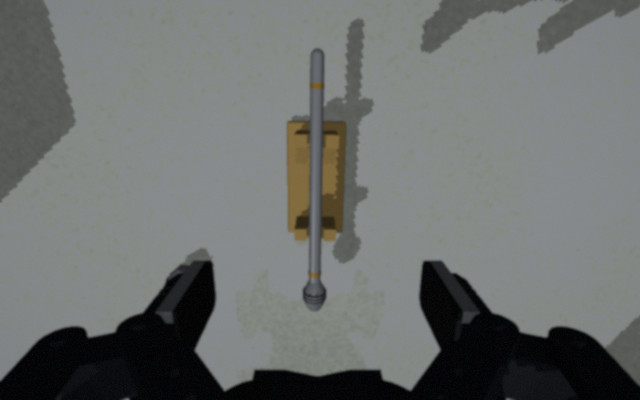

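The tube runs from its tip at (317,48) to the bulb end at (314,310), and the rest's uprights are near rows 135 and 230. I'll measure it.

```bash
python3 - <<'E'
from h import *
d=pickle.load(open("d2.pkl","rb")); w=d["wrist"];s=d["s"];im=w["image"][:,:,::-1].copy()
hsv=cv2.cvtColor(im,cv2.COLOR_BGR2HSV)
g=im.astype(int).sum(2)
for v in (60,75,100,110,160,180,200,255):
    print(v,[tuple(im[v,u]) and int(g[v,u]) for u in range(304,328)])
a=cv2.resize(im[40:320,280:360],None,fx=2.1,fy=2.1,interpolation=cv2.INTER_CUBIC);cv2.imwrite("pics/w2c.png",a)
p=plane(w,[[317,47.5],[314,310.5]],40,s);v=p[0]-p[1];print(p,np.linalg.norm(v),p.mean(0),np.arctan2(v[1],v[0]))
# rest base corners z=8
q=plane(w,[[288,122],[346,122],[289,232],[343,232]],8,s);print(q,q.mean(0))
E
```

```text
60 [408, 407, 404, 396, 393, 369, 323, 277, 272, 290, 308, 314, 322, 321, 313, 301, 281, 252, 227, 240, 310, 378, 402, 408]
75 [407, 406, 408, 407, 397, 357, 300, 266, 280, 294, 312, 319, 320, 318, 310, 298, 279, 243, 223, 259, 330, 387, 409, 413]
100 [409, 408, 407, 403, 390, 354, 298, 276, 286, 300, 320, 320, 322, 316, 306, 291, 269, 235, 223, 274, 351, 397, 409, 405]
110 [414, 411, 409, 408, 400, 357, 300, 274, 284, 307, 319, 324, 322, 311, 307, 292, 261, 230, 208, 229, 259, 279, 279, 276]
160 [273, 274, 277, 280, 285, 278, 269, 281, 305, 332, 341, 331, 320, 306, 290, 267, 238, 213, 228, 257, 269, 270, 273, 272]
180 [298, 297, 298, 296, 272, 255, 257, 285, 318, 346, 347, 331, 314, 303, 282, 261, 221, 217, 249, 282, 297, 297, 298, 297]
200 [299, 294, 294, 288, 284, 265, 272, 294, 336, 360, 358, 334, 314, 297, 276, 245, 209, 188, 185, 187, 194, 193, 190, 192]
255 [412, 412, 412, 395, 357, 302, 288, 322, 367, 373, 350, 318, 300, 276, 252, 238, 275, 352, 396, 411, 412, 415, 415, 417]
[[586.76283457 111.28945939  40.        ]
 [387.4056808  185.28079829  40.        ]] 212.645227997627 [487.08425769 148.28512884  40.        ] -0.35539075991979785
[[544.32236797 151.9650655    8.        ]
 [528.17180417 106.73137128   8.        ]
 [452.27751511 186.41679505   8.        ]
 [435.74357489 140.10220247   8.        ]] [490.12881554 146.30385857   8.        ]
```

View pics/w2c.png

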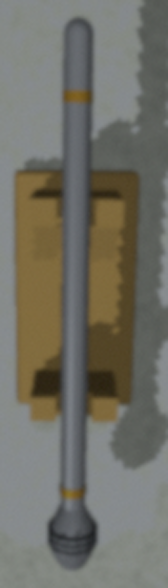

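```bash
python3 - <<'E'
from h import *
d=pickle.load(open("d2.pkl","rb"));s=d["s"]
plan(s,[487.1,148.2,80],-.357+np.pi/2)
E
```

```text
shift(tool,m) [ 0.0905 -0.0012  0.0033] rotvec [-3.1272e+00  1.0000e-04  0.0000e+00]
shift(tool,m) [ 0.0905 -0.0012  0.0033] rotvec [ 0.0144  0.     -0.    ]
```

```bash
python3 -m jog '[[[0.03,-0.0012,0.0033,0,0,0],[0.03,0,0,0.0144,0,0],[0.0305,0,0,0,0,0],[0,0,0,0,0,0],[0,0,0,0,0,0]]]'
python3 - <<'E'
from rig import ctrl, vision
from h import *
d={'s':ctrl.sense()}; d['wrist']=vision.capture("wrist"); im=d['wrist']["image"][:,:,::-1]; cv2.imwrite("pics/w3.png",im)
print(d['s']['eef_pos'])
pickle.dump(d,open("d3.pkl","wb"))
g=im.astype(int).sum(2)
for v in (20,40,150,180,200): print(v,[int(g[v,u]) for u in range(300,334)])
E
```

```text
time_s: 3.75
eef_pos: [487.7, 148.5, 81.2]
ee_rot: [-0.126, 0.696, -0.126, -0.695]
force: [1.1, 0.0, -0.1]
grip_width: 1.0
[487.68551229 148.47509889  81.17639404]
20 [427, 424, 424, 426, 420, 425, 427, 429, 431, 425, 415, 390, 348, 313, 282, 259, 237, 233, 240, 253, 271, 307, 344, 372, 398, 415, 422, 427, 425, 427, 427, 428, 429, 423]
40 [425, 428, 430, 429, 426, 413, 363, 299, 273, 274, 292, 305, 312, 322, 334, 335, 339, 342, 340, 332, 324, 316, 301, 278, 258, 224, 213, 237, 324, 396, 427, 430, 429, 428]
150 [145, 146, 143, 145, 162, 177, 179, 164, 136, 137, 146, 155, 177, 186, 196, 201, 208, 217, 222, 230, 229, 236, 234, 230, 213, 201, 191, 181, 179, 181, 172, 153, 142, 141]
180 [292, 291, 291, 288, 291, 284, 283, 251, 196, 153, 146, 155, 172, 181, 192, 203, 204, 216, 226, 224, 230, 232, 225, 225, 213, 202, 205, 236, 276, 284, 287, 288, 291, 292]
200 [320, 315, 313, 315, 315, 318, 309, 294, 269, 261, 275, 297, 334, 367, 388, 392, 381, 353, 336, 326, 320, 312, 292, 268, 240, 214, 219, 255, 296, 310, 316, 311, 315, 316]
```

View pics/w3.png

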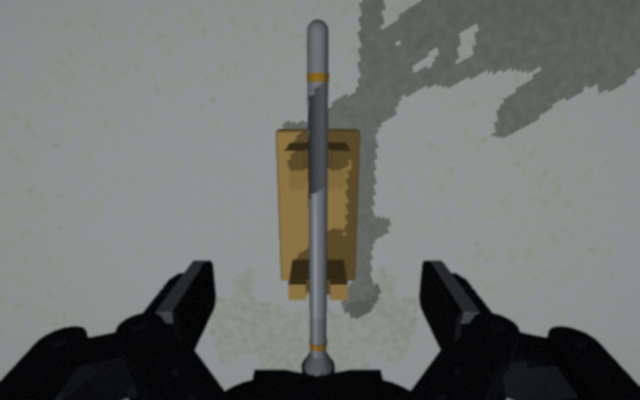

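The tube centre sits at column 317–318 along its length, midway between the fingers, and it is aligned with the tool. I'll check the position along the tube, then go down and grip.

```bash
python3 - <<'E'
from h import *
d=pickle.load(open("d3.pkl","rb"));s=d["s"]; p=plane(d["wrist"],[[317.5,18.5],[317.6,180]],40,s)
print(p, (np.linalg.inv(toolT(s))@np.c_[p,[1,1]].T)[:3])
E
python3 -m jog '[[[0.02,0,0,0,0,0],[0.02,0,0,0,0,0],[0.0105,0,0,0,0,0],[0,0,0,0,0,0],[0,0,0,0,0,0]]]' 0 60
python3 -m jog '[[[0,0,0,0,0,0],[0,0,0,0,0,0],[0,0,0,0,0,0],[0,0,0,0,0,0],[0,0,0,0,0,0],[0,0,0,0,0,0],[0,0,0,0,0,0],[0,0,0,0,0,0]]]' 255 60
python3 -m jog '[[[0,0,0,0,0,0],[0,0,0,0,0,0]]]'
```

```text
[[586.65040269 111.13396488  40.        ]
 [516.273902   137.39771402  40.        ]] [[  41.33837872   41.22311894]
 [   0.34290605    0.39087747]
 [-105.71152307  -30.59414304]]
time_s: 4.42
eef_pos: [487.5, 148.8, 30.4]
ee_rot: [-0.126, 0.696, -0.126, -0.695]
force: [0.6, 1.0, -0.2]
grip_width: 0.998
time_s: 5.42
eef_pos: [487.0, 148.7, 29.6]
ee_rot: [-0.126, 0.696, -0.126, -0.696]
force: [-0.9, -0.1, 3.3]
grip_width: 0.095
time_s: 5.68
eef_pos: [487.0, 148.7, 29.6]
ee_rot: [-0.126, 0.696, -0.126, -0.696]
force: [-1.3, 0.2, 3.6]
grip_width: 0.091
```

Gripped: the width settled at 0.09, about the tube's diameter. I'll lift and look.

```bash
python3 -m jog '[[[-0.02,0,0,0,0,0],[-0.04,0,0,0,0,0],[-0.05,0,0,0,0,0],[0,0,0,0,0,0],[0,0,0,0,0,0]]]'
python3 - <<'E'
from rig import ctrl, vision
from h import *
d={'s':ctrl.sense()}; d['wrist']=vision.capture("wrist"); im=d['wrist']["image"][:,:,::-1]; cv2.imwrite("pics/w4.png",im)
s=d['s'];print(s['eef_pos'],s['force'],s['wrist_torque'])
pickle.dump(d,open("d4.pkl","wb"))
plan(s,[508.7,-182.7,140],-.299+np.pi/2)
E
```

```text
time_s: 6.3
eef_pos: [486.4, 148.7, 138.5]
ee_rot: [0.126, -0.695, 0.126, 0.696]
force: [-0.2, -0.4, 0.1]
grip_width: 0.091
[486.39058974 148.66071601 138.51374135] [-0.16586309 -0.37985843  0.12255435] [ 0.01097199  0.00224425 -0.02591157]
shift(tool,m) [-0.0015  0.3026 -0.1369] rotvec [ 3.0829e+00 -9.0000e-04 -2.3000e-03]
shift(tool,m) [-0.0015  0.3026 -0.1369] rotvec [-0.0587  0.0015 -0.0006]
```

View pics/w4.png

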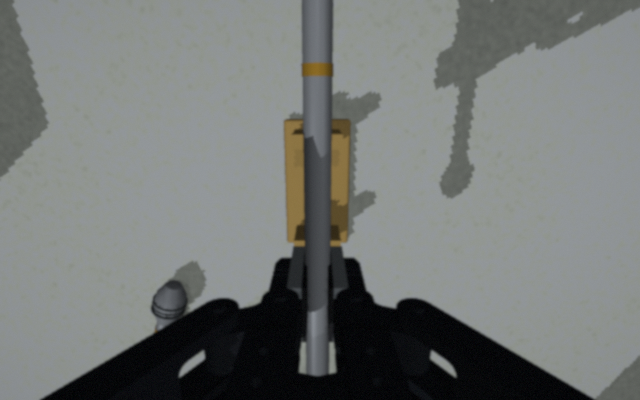

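Lifted, straight, and centred at column 317. Now I'll carry it over the rack.

```bash
python3 -m jog '[[[0,0.0252,-0.0114,0,0,0],[0,0.0504,-0.0228,0,0,0],[0,0.0504,-0.0228,0,0,0],[0,0.0504,-0.0228,0,0,0],[0,0.0504,-0.0228,0,0,0],[0,0.0504,-0.0228,0,0,0],[0,0.0254,-0.0115,0,0,0],[0,0,0,-0.0587,0,0],[0,0,0,0,0,0],[0,0,0,0,0,0]]]'
python3 - <<'E'
from rig import ctrl, vision
from h import *
d={'s':ctrl.sense()}; 
for n in ("wrist","top","scene"): d[n]=vision.capture(n)
im=d['wrist']["image"][:,:,::-1]; cv2.imwrite("pics/w5.png",im)
s=d['s'];print(s['eef_pos'],s['force'],s['wrist_torque'])
pickle.dump(d,open("d5.pkl","wb"))
cv2.imwrite("pics/s5.png",cv2.resize(d['scene']['image'][140:260,190:350,::-1],None,fx=5,fy=5,interpolation=cv2.INTER_CUBIC))
plan(s,[508.7,-182.7,58],-.299+np.pi/2)
d3=pickle.load(open("d3.pkl","rb")); p=plane(d3["wrist"],[[317.5,77]],40,d3["s"]); b=(np.linalg.inv(toolT(d3["s"]))@np.r_[p[0],1]); print("band tool",b)
w=d["wrist"]
for x in(-16,-11,-6):
    c=np.linalg.inv(w["hand_eye"])@[x,b[1],b[2],1]; print(x,(w["mtx"]@c[:3])[:2]/c[2])
E
```

```text
time_s: 7.6
eef_pos: [509.1, -182.2, 138.8]
ee_rot: [0.106, -0.699, 0.105, 0.7]
force: [0.8, -0.8, -0.4]
grip_width: 0.091
[ 509.06207915 -182.19092279  138.78103924] [ 0.75481003 -0.78961696 -0.37672701] [-0.00213125 -0.01217881 -0.03073954]
shift(tool,m) [0.0808 0.0006 0.0001] rotvec [ 3.1411e+00  5.0000e-04 -2.1000e-03]
shift(tool,m) [0.0808 0.0006 0.0001] rotvec [-0.0005  0.0014  0.0003]
band tool [ 41.30004107   0.34174975 -80.71850728   1.        ]
-16 [317.72642912  70.8481633 ]
-11 [317.70412241  71.61351436]
-6 [317.68357698  72.31843527]
```

View pics/w5.png

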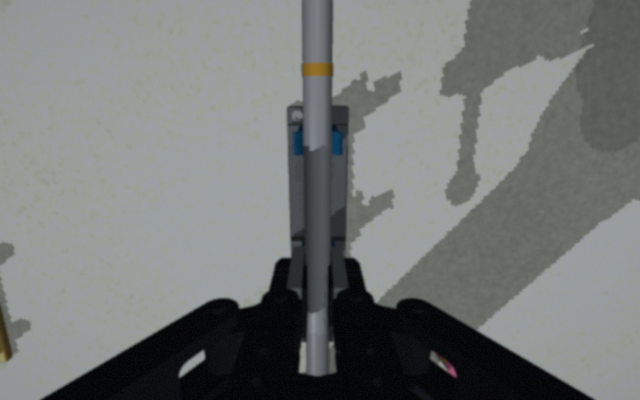

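View pics/s5.png

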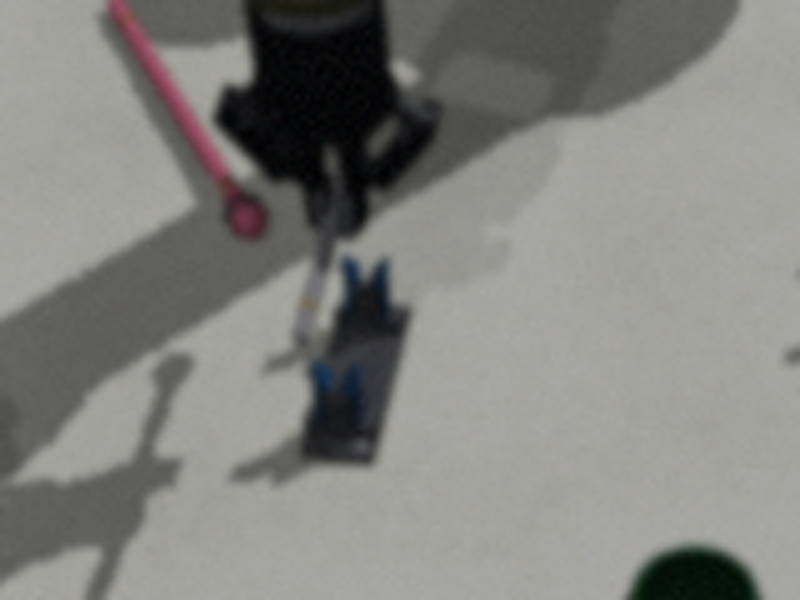

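Tube centre is at column 317, and the rack and far clip centre is at column 318, so they line up. The band is at row 70 where a level tube would put it at 71.6, so it is level. I'll descend to just above the mouth.

```bash
python3 -m jog '[[[0.03,0.0004,0,0,0,0],[0.03,0,0,0,0,0],[0.0205,0,0,0,0,0],[0,0,0,0,0,0],[0,0,0,0,0,0]]]'
python3 - <<'E'
from rig import ctrl, vision
from h import *
d={'s':ctrl.sense()}; 
for n in ("wrist","scene"): d[n]=vision.capture(n)
im=d['wrist']["image"][:,:,::-1]; cv2.imwrite("pics/w6.png",im)
s=d['s'];print(s['eef_pos'],s['force'],s['wrist_torque'])
cv2.imwrite("pics/s6.png",cv2.resize(d['scene']['image'][140:260,190:350,::-1],None,fx=5,fy=5,interpolation=cv2.INTER_CUBIC))
plan(s,[508.7,-182.7,44],-.299+np.pi/2)
E
```

```text
time_s: 8.38
eef_pos: [509.6, -183.2, 59.9]
ee_rot: [-0.105, 0.7, -0.105, -0.699]
force: [-0.2, -0.1, -0.7]
grip_width: 0.096
[ 509.63194866 -183.20229054   59.92146483] [-0.24876966 -0.054914   -0.67075045] [0.02008691 0.01023666 0.04144745]
shift(tool,m) [ 0.0159 -0.0002  0.0011] rotvec [-3.1414e+00  6.0000e-04 -2.2000e-03]
shift(tool,m) [ 0.0159 -0.0002  0.0011] rotvec [ 0.0002 -0.0014 -0.0004]
```

View pics/w6.png

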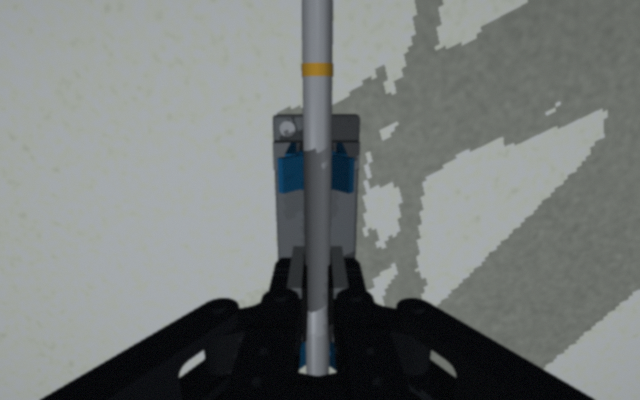

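View pics/s6.png

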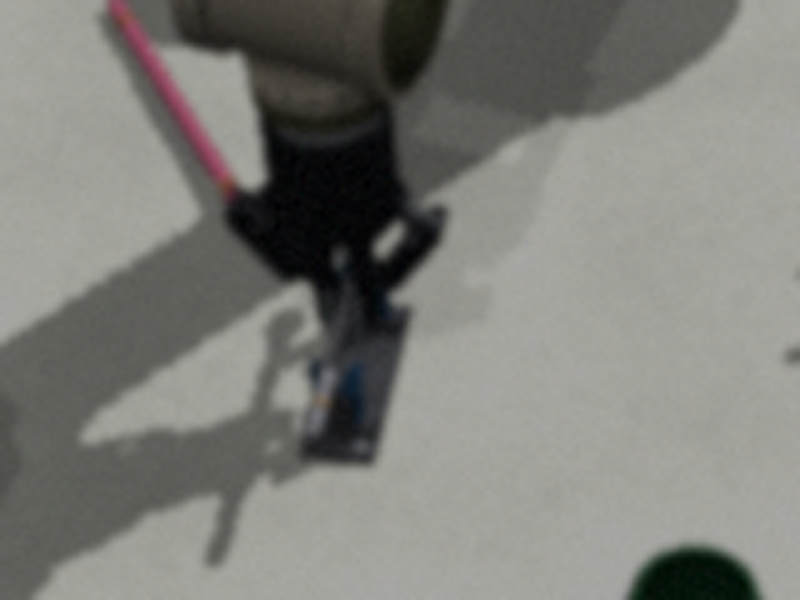

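Still centred: clips span columns 278–355 and the tube 302–332. I'll firm the grip and press in steps.

```bash
python3 -m jog '[[[0.008,0,0,0,0,0],[0.006,0,0,0,0,0],[0.003,0,0,0,0,0],[0,0,0,0,0,0]]]' 255 110
python3 -m jog '[[[0.002,0,0,0,0,0],[0.002,0,0,0,0,0],[0,0,0,0,0,0]]]'
python3 -m jog '[[[0.002,0,0,0,0,0],[0.002,0,0,0,0,0],[0,0,0,0,0,0]]]'
```

```text
time_s: 8.98
eef_pos: [508.9, -182.7, 41.6]
ee_rot: [0.105, -0.699, 0.105, 0.7]
force: [1.8, 2.4, -1.5]
grip_width: 0.071
time_s: 9.35
eef_pos: [509.7, -183.2, 38.5]
ee_rot: [-0.105, 0.7, -0.106, -0.699]
force: [1.0, 2.7, 7.1]
grip_width: 0.07
time_s: 9.72
eef_pos: [510.5, -183.6, 35.6]
ee_rot: [-0.105, 0.701, -0.106, -0.698]
force: [-1.7, 9.8, 8.0]
grip_width: 0.074
```

```bash
python3 -m jog '[[[0.001,0,0,0,0,0],[0.001,0,0,0,0,0],[0,0,0,0,0,0]]]'
python3 -m jog '[[[0.001,0,0,0,0,0],[0,0,0,0,0,0],[0,0,0,0,0,0]]]'
python3 - <<'E'
from rig import ctrl, vision
from h import *
s=ctrl.sense();c=vision.capture("wrist"); cv2.imwrite("pics/w7.png",c["image"][:,:,::-1]); print(s['force'],s['wrist_torque'])
plan(s,[508.7,-182.7,34.6],-.299+np.pi/2)
E
```

```text
time_s: 10.1
eef_pos: [510.5, -183.6, 34.0]
ee_rot: [-0.105, 0.701, -0.106, -0.698]
force: [-0.4, 2.7, 15.0]
grip_width: 0.076
time_s: 10.48
eef_pos: [510.9, -184.2, 33.4]
ee_rot: [-0.104, 0.701, -0.106, -0.697]
force: [2.5, 3.4, 19.4]
grip_width: 0.075
[ 2.48541778  3.36748828 19.39706466] [ 0.45712868 -0.05732651  0.15391819]
shift(tool,m) [-0.0012 -0.0008  0.0025] rotvec [-3.1415e+00  2.6000e-03 -8.8000e-03]
shift(tool,m) [-0.0012 -0.0008  0.0025] rotvec [ 0.0001 -0.0056 -0.0017]
```

View pics/w7.png

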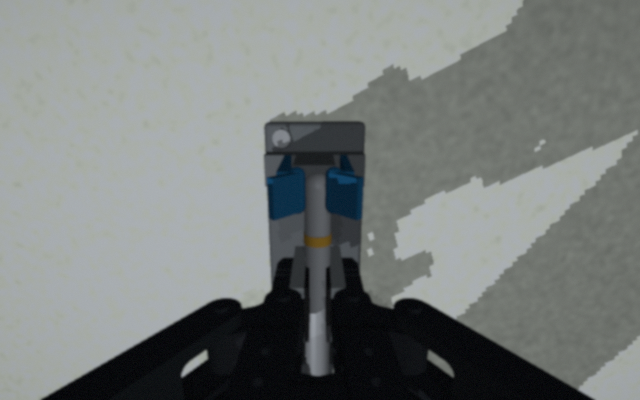

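The band has moved to row 240, so the tube slid along in the grip. Before doing anything else I'll look from the other cameras.

```bash
python3 - <<'E'
from rig import ctrl, vision
from h import *
d={'s':ctrl.sense()}
for n in("top","scene","wrist"): d[n]=vision.capture(n)
pickle.dump(d,open("d7.pkl","wb"))
g=np.zeros((560,790,3),np.uint8)
a=cv2.resize(d['scene']['image'][170:240,220:300,::-1],None,fx=8,fy=8,interpolation=cv2.INTER_CUBIC); 
cv2.imwrite("pics/s7.png",a)
a=cv2.resize(d['top']['image'][160:270,330:440,::-1],None,fx=5,fy=5,interpolation=cv2.INTER_CUBIC); 
cv2.imwrite("pics/t7.png",a)
w=d["wrist"];Hi=np.linalg.inv(w["hand_eye"])
for x in(-11,0,10):
  for v in(165,241):
    r=w["hand_eye"][:3,:3]@[0,(v-w["mtx"][1,2])/w["mtx"][1,1],1]; o=w["hand_eye"][:3,3]; print(x,v,o+r*(x-o[0])/r[0])
E
```

```text
-11 165 [-11.           0.13558274 -49.33013256]
-11 241 [-11.           0.12468926 -19.83233738]
0 165 [  0.           0.13272842 -47.03473261]
0 241 [  0.           0.12086387 -14.90741551]
10 165 [ 10.           0.13013359 -44.94800539]
10 241 [ 10.           0.11738624 -10.43021381]
```

View pics/s7.png

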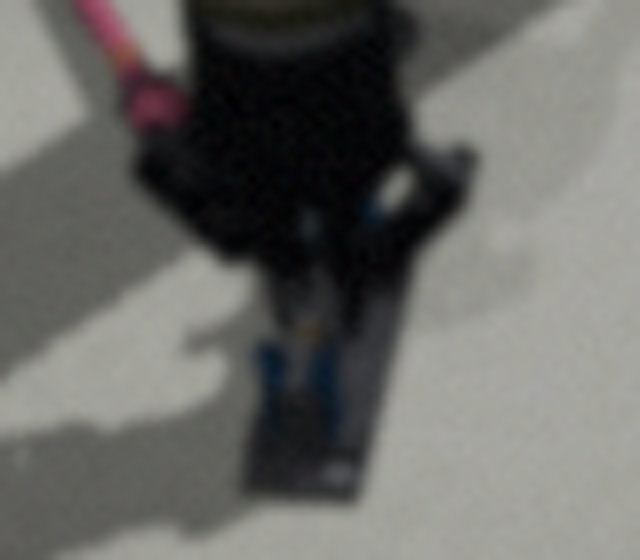

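View pics/t7.png

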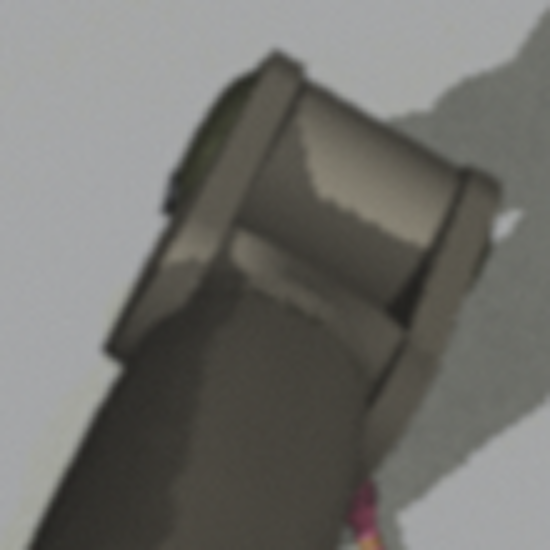

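The tube slid about 57 mm towards its bulb end in the grip; the tip is now just at the far clip. I'll ease the fingers open slightly, with the tube still caged between them, to see whether the clips hold it.

```bash
python3 -m jog '[[[0,0,0,0,0,0],[0,0,0,0,0,0],[0,0,0,0,0,0],[0,0,0,0,0,0]]]' 200 40
python3 - <<'E'
from rig import ctrl, vision
from h import *
d={'s':ctrl.sense()}
for n in("top","scene","wrist"): d[n]=vision.capture(n)
pickle.dump(d,open("d8.pkl","wb"))
print(d['s']['force'])
cv2.imwrite("pics/w8.png",cv2.resize(d['wrist']['image'][100:400,200:440,::-1],None,fx=2,fy=2,interpolation=cv2.INTER_CUBIC))
a=cv2.resize(d['scene']['image'][170:240,220:300,::-1],None,fx=8,fy=8,interpolation=cv2.INTER_CUBIC); 
cv2.imwrite("pics/s8.png",a)
E
```

```text
time_s: 11.18
eef_pos: [509.1, -183.1, 30.8]
ee_rot: [0.105, -0.699, 0.105, 0.699]
force: [-0.6, -0.8, -0.5]
grip_width: 0.212
[-0.59396969 -0.82323918 -0.52194457]
```

View pics/w8.png

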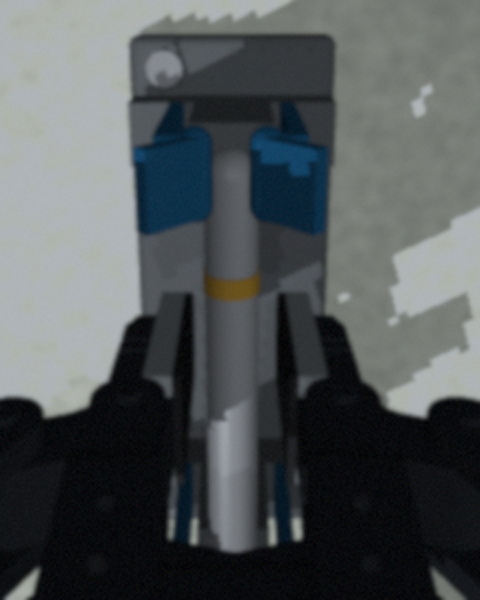

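View pics/s8.png

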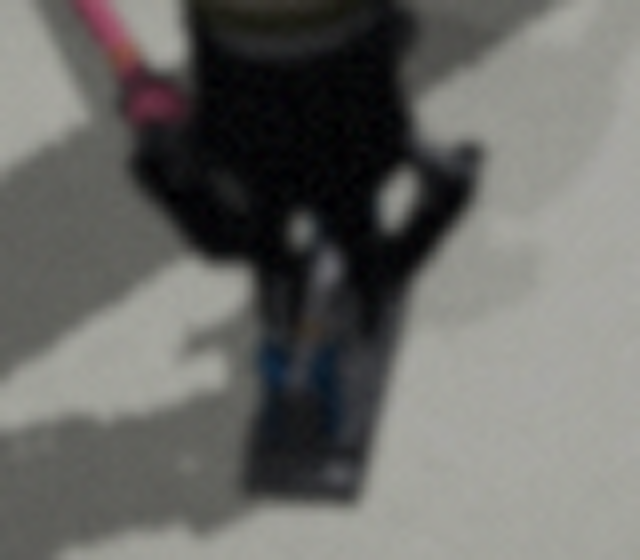

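With the fingers eased the tube stays put, with its tip inside the far clip. I'll measure height and tilt from the apparent width.

```bash
python3 - <<'E'
from h import *
d=pickle.load(open("d8.pkl","rb"));w=d["wrist"];s=d["s"];im=w["image"][:,:,::-1]
hsv=cv2.cvtColor(im.copy(),cv2.COLOR_BGR2HSV); g=im.astype(int).sum(2)
for v in (180,195,205,215,225,232,241,250,265,290,310,330,345,360): print(v,[int(g[v,u]) for u in range(298,338)])
cv2.imwrite("pics/w8b.png",cv2.resize(im[160:380,280:356],None,fx=2.7,fy=2.7,interpolation=cv2.INTER_LANCZOS4)*1)
E
```

```text
180 [135, 134, 135, 144, 130, 135, 130, 137, 153, 186, 200, 213, 223, 229, 236, 239, 249, 251, 257, 261, 259, 263, 259, 256, 250, 234, 194, 132, 96, 107, 100, 120, 143, 179, 182, 191, 178, 183, 184, 184]
195 [136, 137, 134, 142, 138, 140, 130, 128, 172, 205, 221, 237, 243, 247, 256, 257, 264, 271, 278, 283, 285, 289, 292, 289, 281, 258, 209, 142, 95, 95, 101, 109, 101, 94, 95, 95, 94, 102, 90, 98]
205 [135, 138, 137, 137, 136, 136, 131, 147, 176, 207, 221, 233, 236, 245, 251, 257, 268, 275, 279, 280, 286, 288, 288, 284, 283, 269, 236, 177, 129, 96, 105, 101, 95, 96, 106, 88, 92, 98, 99, 95]
215 [246, 239, 234, 211, 183, 164, 172, 181, 201, 208, 221, 231, 239, 247, 251, 261, 267, 273, 276, 281, 286, 286, 287, 288, 283, 272, 268, 259, 247, 232, 206, 176, 150, 150, 147, 147, 147, 149, 144, 150]
225 [240, 237, 230, 212, 175, 165, 173, 187, 197, 214, 222, 231, 238, 244, 257, 257, 267, 273, 279, 278, 285, 285, 285, 283, 278, 273, 267, 258, 241, 229, 209, 178, 148, 150, 152, 145, 151, 152, 145, 153]
232 [264, 257, 244, 220, 183, 165, 172, 179, 196, 207, 215, 229, 234, 247, 253, 257, 265, 27
[... 1025 characters left out ...]
1, 414, 404, 397, 387, 373, 359, 340, 325, 301, 271, 248, 218, 185, 155, 150, 143, 148, 146, 142, 145, 143, 141]
330 [87, 89, 84, 75, 96, 168, 233, 301, 337, 365, 389, 422, 447, 466, 468, 462, 442, 427, 411, 406, 394, 380, 375, 357, 341, 318, 294, 272, 240, 213, 171, 121, 85, 76, 87, 90, 83, 89, 80, 85]
345 [132, 112, 92, 76, 92, 140, 214, 282, 318, 337, 355, 380, 407, 426, 428, 418, 404, 390, 373, 365, 361, 349, 336, 323, 308, 285, 265, 243, 215, 190, 155, 108, 83, 87, 90, 108, 130, 129, 116, 84]
360 [347, 223, 104, 81, 79, 99, 161, 237, 299, 329, 349, 373, 396, 409, 414, 411, 395, 390, 376, 370, 359, 349, 336, 322, 309, 287, 266, 240, 218, 181, 140, 97, 83, 72, 95, 199, 327, 414, 390, 286]
```

The widths put the axis at about 46–48 mm at both ends, so the tube is level. That is consistent with it being snapped home, but about 60 mm off along the rack. I'll slide it through the clips with gentle strokes between them, starting with a short test.

```bash
python3 -m jog '[[[-0.003,0,0,0,0,0],[0,0,0.012,0,0,0],[0,0,0.01,0,0,0],[0,0,0,0,0,0],[0,0,0,0,0,0]]]'
python3 -m jog '[[[0,0,0,0,0,0],[0,0,0,0,0,0],[0,0,0,0,0,0],[0,0,0,0,0,0]]]' 255 60
python3 -m jog '[[[0,0,-0.004,0,0,0],[0,0,-0.004,0,0,0],[0,0,-0.004,0,0,0],[0,0,0,0,0,0]]]'
python3 - <<'E'
from rig import ctrl, vision
from h import *
d={'s':ctrl.sense()}
d["wrist"]=vision.capture("wrist")
print(d['s']['force'])
cv2.imwrite("pics/w9.png",cv2.resize(d['wrist']['image'][100:400,200:440,::-1],None,fx=2,fy=2,interpolation=cv2.INTER_CUBIC))
plan(d['s'],[508.7,-182.7,34.5],-.299+np.pi/2)
E
```

```text
time_s: 11.95
eef_pos: [488.3, -176.7, 34.1]
ee_rot: [-0.105, 0.699, -0.105, -0.699]
force: [-0.1, 0.9, -0.0]
grip_width: 0.209
time_s: 12.45
eef_pos: [488.4, -176.6, 34.1]
ee_rot: [-0.105, 0.699, -0.105, -0.699]
force: [1.8, 0.7, 3.6]
grip_width: 0.091
time_s: 12.95
eef_pos: [499.3, -179.8, 34.1]
ee_rot: [0.106, -0.699, 0.105, 0.7]
force: [-3.1, 2.4, 6.1]
grip_width: 0.094
[-3.0898483   2.42373408  6.08453485]
shift(tool,m) [-0.0004  0.     -0.0098] rotvec [-3.1414e+00 -7.0000e-04  2.2000e-03]
shift(tool,m) [-0.0004  0.     -0.0098] rotvec [0.0001 0.0014 0.0005]
```

View pics/w9.png

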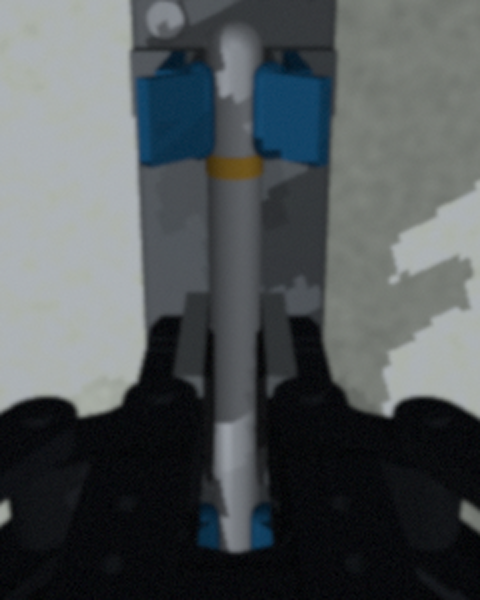

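The slide works: the tip has advanced past the far clip with only about 4 N of drag. I'll continue the stroke.

```bash
python3 -m jog '[[[0,0,-0.004,0,0,0],[0,0,-0.004,0,0,0],[0,0,-0.004,0,0,0],[0,0,-0.004,0,0,0],[0,0,-0.004,0,0,0],[0,0,-0.004,0,0,0],[0,0,-0.004,0,0,0],[0,0,-0.004,0,0,0],[0,0,0,0,0,0]]]'
python3 -m jog '[[[0,0,0,0,0,0],[0,0,0,0,0,0],[0,0,0,0,0,0]]]' 200 40
python3 - <<'E'
from rig import ctrl, vision
from h import *
d={'s':ctrl.sense()}
d["wrist"]=vision.capture("wrist");pickle.dump(d,open("d10.pkl","wb"))
cv2.imwrite("pics/w10.png",cv2.resize(d['wrist']['image'][0:400,200:440,::-1],None,fx=1.5,fy=1.5,interpolation=cv2.INTER_CUBIC))
plan(d['s'],[508.7,-182.7,34.5],-.299+np.pi/2)
E
```

```text
time_s: 14.12
eef_pos: [530.0, -189.2, 34.1]
ee_rot: [0.105, -0.699, 0.105, 0.7]
force: [-1.8, 3.1, 5.3]
grip_width: 0.094
time_s: 14.5
eef_pos: [530.1, -189.6, 33.8]
ee_rot: [0.105, -0.699, 0.105, 0.699]
force: [0.0, -0.2, -0.3]
grip_width: 0.215
shift(tool,m) [-0.0007 -0.0003  0.0225] rotvec [-3.1416e+00  0.0000e+00  3.0000e-04]
shift(tool,m) [-0.0007 -0.0003  0.0225] rotvec [ 0.      0.0002 -0.    ]
```

View pics/w10.png

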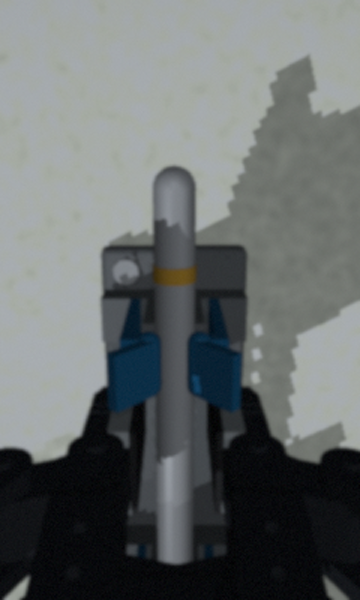

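```bash
python3 - <<'E'
from h import *
d=pickle.load(open("d10.pkl","rb"))
p=plane(d["wrist"],[[316,110.5],[316,184]],45,d["s"])
a=-.299; D=p[:,:2]-[508.7,-182.7]; print(D@[np.cos(a),np.sin(a)],D@[-np.sin(a),np.cos(a)])
E
```

```text
[90.74015725 64.86921135] [-0.03029529  0.00275529]
```

The tip is at rack x = 91 mm, so the middle is at −15 mm, already inside the limit. One more stroke of about 14 mm will centre it.

```bash
python3 -m jog '[[[0,0,0.012,0,0,0],[0,0,0.012,0,0,0],[0,0,0.006,0,0,0],[0,0,0,0,0,0]]]'
python3 -m jog '[[[0,0,0,0,0,0],[0,0,0,0,0,0],[0,0,0,0,0,0],[0,0,0,0,0,0]]]' 255 60
python3 -m jog '[[[0,0,-0.004,0,0,0],[0,0,-0.004,0,0,0],[0,0,-0.004,0,0,0],[0,0,-0.002,0,0,0],[0,0,0,0,0,0]]]'
python3 - <<'E'
from rig import ctrl
from h import *
plan(ctrl.sense(),[508.7,-182.7,34.5],-.299+np.pi/2)
E
```

```text
time_s: 15.05
eef_pos: [501.5, -180.7, 34.1]
ee_rot: [-0.105, 0.699, -0.105, -0.699]
force: [0.6, -0.2, -0.6]
grip_width: 0.217
time_s: 15.55
eef_pos: [501.9, -180.8, 34.2]
ee_rot: [-0.105, 0.7, -0.105, -0.699]
force: [0.0, 1.0, 3.9]
grip_width: 0.092
time_s: 16.18
eef_pos: [514.3, -184.3, 34.1]
ee_rot: [0.106, -0.699, 0.105, 0.7]
force: [-5.1, 3.8, 8.4]
grip_width: 0.095
shift(tool,m) [-0.0004  0.0001  0.0059] rotvec [-3.1413e+00 -9.0000e-04  3.4000e-03]
shift(tool,m) [-0.0004  0.0001  0.0059] rotvec [0.0003 0.0022 0.0005]
```

```bash
python3 -m jog '[[[0,0,0,0,0,0],[0,0,0,0,0,0],[0,0,0,0,0,0],[0,0,0,0,0,0]]]' 140 40
python3 -m jog '[[[-0.02,0,0.001,0,0,0],[-0.04,0,0.002,0,0,0],[-0.05,0,0.003,0,0,0],[-0.02,0,0,0,0,0],[0,0,0,0,0,0],[0,0,0,0,0,0]]]'
python3 - <<'E'
from rig import ctrl, vision
from h import *
d={'s':ctrl.sense()}
for n in("top","scene","wrist"): d[n]=vision.capture(n)
pickle.dump(d,open("d11.pkl","wb")); print(d['s']['force'],d['s']['eef_pos'])
cv2.imwrite("pics/w11.png",d['wrist']['image'][:,:,::-1])
cv2.imwrite("pics/w11c.png",cv2.resize(d['wrist']['image'][40:320,270:370,::-1],None,fx=2.1,fy=2.1,interpolation=cv2.INTER_CUBIC))
cv2.imwrite("pics/s11.png",cv2.resize(d['scene']['image'][160:250,210:310,::-1],None,fx=6,fy=6,interpolation=cv2.INTER_CUBIC))
E
```

```text
time_s: 16.68
eef_pos: [514.9, -184.8, 33.9]
ee_rot: [0.105, -0.699, 0.105, 0.699]
force: [-0.1, 0.1, -0.2]
grip_width: 0.451
time_s: 17.42
eef_pos: [508.7, -182.8, 162.7]
ee_rot: [0.106, -0.699, 0.105, 0.7]
force: [0.4, 0.3, 0.6]
grip_width: 0.448
[0.39884541 0.28550976 0.61639739] [ 508.7074201  -182.79574119  162.70583656]
```

View pics/w11.png

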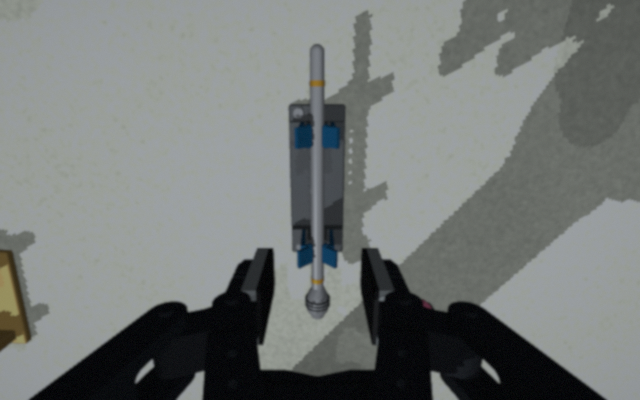

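View pics/w11c.png

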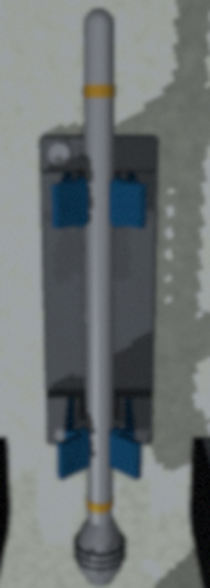

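View pics/s11.png

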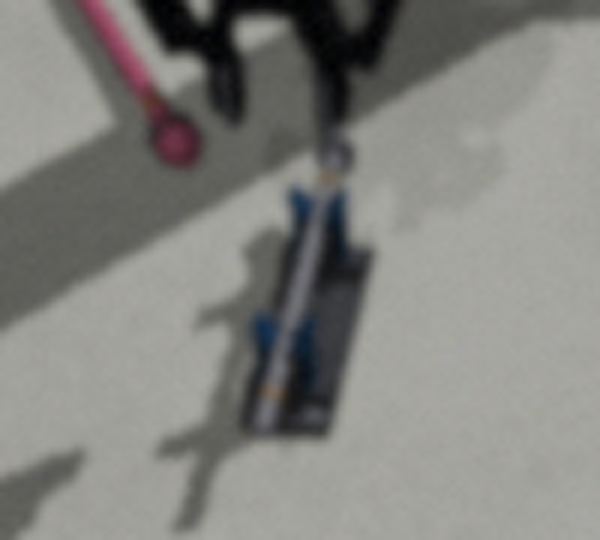

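```bash
python3 - <<'E'
from h import *
d=pickle.load(open("d11.pkl","rb"));w=d["wrist"];s=d["s"];im=w["image"][:,:,::-1]
cv2.imwrite("pics/w11d.png",np.hstack([cv2.resize(im[a:b,285:350],None,fx=6,fy=6,interpolation=cv2.INTER_CUBIC) for a,b in((115,165),(225,275))]))
g=im.astype(int).sum(2)
for v in (60,75,115,130,136,142,160,180,200,220,245,252,258,272): print(v,[int(g[v,u]) for u in range(304,332)])
p=plane(w,[[317,44],[317.3,319]],45,s); print(p,np.linalg.norm(p[0]-p[1]))
a=-.299; D=p[:,:2]-[508.7,-182.7]; print(D@[np.cos(a),np.sin(a)],D@[-np.sin(a),np.cos(a)])
t,c=d["top"],d["scene"]
E
```

```text
60 [468, 472, 473, 467, 454, 406, 350, 319, 334, 347, 362, 375, 371, 372, 363, 347, 322, 291, 255, 268, 352, 432, 466, 470, 473, 467, 475, 473]
75 [471, 472, 470, 474, 451, 411, 346, 320, 332, 355, 361, 369, 374, 371, 367, 348, 327, 289, 255, 269, 346, 419, 451, 465, 464, 469, 471, 471]
115 [176, 167, 165, 149, 143, 140, 147, 182, 249, 320, 366, 381, 375, 372, 363, 346, 325, 290, 245, 209, 171, 158, 152, 151, 155, 148, 152, 148]
130 [126, 121, 129, 123, 127, 126, 131, 145, 203, 290, 358, 383, 383, 373, 363, 346, 318, 269, 214, 176, 169, 172, 167, 170, 170, 169, 160, 168]
136 [129, 124, 127, 123, 125, 129, 128, 139, 162, 227, 305, 365, 383, 372, 362, 348, 318, 266, 206, 177, 173, 174, 163, 169, 169, 168, 169, 173]
142 [119, 130, 128, 126, 122, 131, 131, 148, 201, 290, 365, 391, 385, 375, 362, 343, 318, 268, 207, 179, 177, 173, 171, 165, 169, 167, 167, 169]
160 [214, 212, 213, 215, 216, 218, 246, 285, 329, 362, 391, 400, 393, 373, 361, 344, 322, 285, 246, 212, 203, 206, 209, 211, 216, 213, 212, 219]
180 [232, 235, 235, 230, 227, 227, 247, 285, 327, 365, 397, 412, 399, 380, 363, 341, 31
[... 387 characters left out ...]
121, 140, 194, 266, 352, 396, 385, 356, 334, 302, 250, 185, 144, 125, 116, 118, 107, 88, 90, 86, 73]
252 [116, 122, 120, 118, 125, 131, 131, 129, 152, 225, 340, 413, 421, 385, 358, 332, 304, 257, 209, 182, 170, 166, 164, 172, 165, 168, 169, 169]
258 [123, 129, 127, 132, 130, 123, 136, 143, 191, 273, 365, 419, 420, 389, 358, 336, 306, 257, 204, 181, 168, 172, 172, 171, 173, 165, 165, 167]
272 [475, 478, 477, 479, 472, 459, 426, 367, 333, 359, 403, 436, 428, 389, 357, 334, 307, 275, 261, 322, 410, 459, 462, 455, 443, 436, 443, 449]
[[ 607.64083563 -213.28297062   45.        ]
 [ 404.11306154 -150.70752238   45.        ]] 212.9301330226078
[ 103.55964655 -109.37043148] [-0.08157125 -0.23460213]
```

View pics/w11d.png

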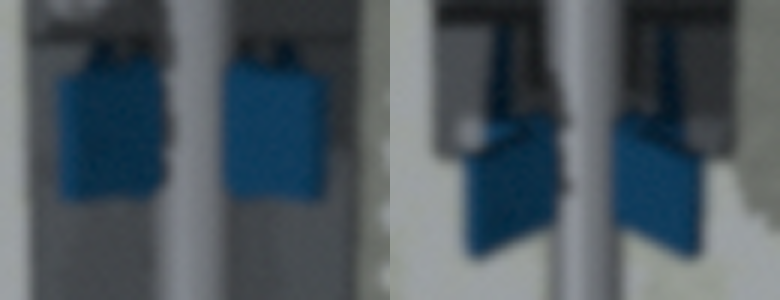

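At both clips the visible tube narrows from 13 px to about 10 px because the jaws close over it. That puts it under the necks. Its length scale matches the known 40 mm case, giving a height of about 45 mm. The offsets are x ≈ −3 mm and y ≈ −0.2 mm, with an angle below 0.002 rad. The hand is clear, so I'm handing it in.

```bash
python3 - <<'E'
from h import *
a=pickle.load(open("d0.pkl","rb"))["top"]["image"];b=pickle.load(open("d11.pkl","rb"))["top"]["image"]
for n,(x0,y0,x1,y1) in dict(cup=(300,90,350,140),can=(115,145,175,195),flask=(455,140,525,190)).items():
    print(n,np.abs(a[y0:y1,x0:x1].astype(int)-b[y0:y1,x0:x1]).mean())
from rig import workorder; print(workorder.finish_job())
E
```

```text
cup 5.1032
can 4.6274444444444445
flask 21.59342857142857
the job is handed in; nothing more can be done
None
```

```bash
python3 - <<'E'
from h import *
a=pickle.load(open("d0.pkl","rb"))["top"]["image"];b=pickle.load(open("d11.pkl","rb"))["top"]["image"]
cv2.imwrite("pics/fl.png",np.hstack([cv2.resize(i[120:220,440:540,::-1],None,fx=3.5,fy=3.5) for i in(a,b)]))
E
```

```text
(no output)
```

View pics/fl.png

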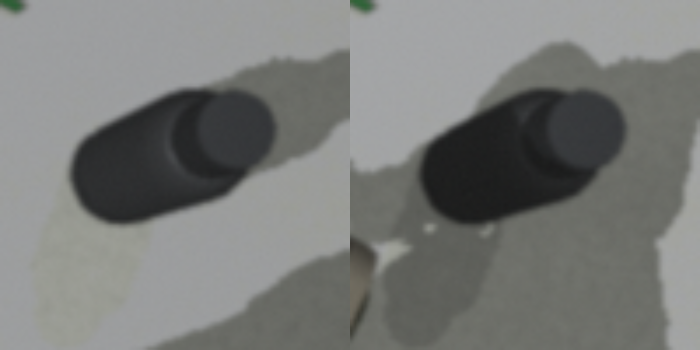

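The bombilla is seated in both clips, the hand is clear, and the job was handed in at about 17.6 s of the 48 s allowed.

**What went wrong and how I fixed it:** I gripped the smaller steel tube between the rest's uprights, carried it over and pressed it in. While I pressed with a firmer grip (110 N), it slid about 60 mm lengthwise through the fingers. I don't know exactly why. It still ended up level and under both clips, so I slid it back along the clips in two gripped strokes at 60 N, then let go.

**Final wrist-camera checks:**
- **Position:** the tube's middle is about 3 mm off centre along the rack and 0.2 mm sideways. The angle error is under 0.002 rad.
- **Seating:** at both clips the jaws close over the tube, with about 10 px of it showing against 13 px between the clips.
- **Height:** this is the weakest check, as I only inferred it. The tube measured 212.9 mm long at the seat plane against a true 211 mm, which could mean it sits 2 mm high. It measured 212.6 mm on the rest at a known height, though, so I take this as calibration bias and the tube as home.

**Bystanders:** the cup, canister and flask look unmoved in the top view. The only check that stood out was the flask's image difference (21.6 against about 5 for the others), and a closer look showed that to be the arm's shadow. I looked at that crop only after handing in.

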